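Test-run the drum sander in its cradle

ROBOT

A 6-joint arm with a two-finger parallel gripper is mounted at the origin on the work surface. World frame = base frame: x ahead of the robot, y to its left, z up, the work surface at z = 0. Lengths are in m, angles in rad, forces in N, time in s.
With the tool pointing down it reaches from about 0.325 to 0.75 m from the base axis. Payload 7.6 kg.
Tool frame: the origin (TCP) lies midway between the tips of the shut fingers; the grasp point (between the pads) lies arm.grip_point_offset behind it (arm.grip_point_offset is the distance from the TCP to the grasp point, in m); z points along the fingers, y is the line along which they close (so a half turn about z gives the same grasp; the last joint's range is limited). The gripper opens to 85 mm and grips with 20 to 120 N. Pads are 22 mm wide; open, the fingers measure 114 mm over their backs; the gripper's body (76 mm by 85 mm) begins 54 mm behind the grasp point. The pads swing forward as they close: fully open they stand 13 mm farther back than shut.
Start: joints at [-1.322, 0.052, 1.401, -0, 1.689, -0.07], TCP at [0.165, -0.499, 0.231] pointing down, gripper open.
Joint ranges: [-2.9, 2.9], [-0.91, 2.17], [0.12, 2.37], [-1.06, 4.2], [0.26, 2.73], [-2.93, 2.93]. Speed limits (rad/s): [2.57, 2.57, 3.01, 3.14, 3.14, 3.14].

INTERFACE

Orientations are given as a unit quaternion [w, x, y, z].
In Python, from bench import arm gives the robot as it stands. The module is installed in compiled form; this text tells all that it offers.
- The arm moves only by the shell command python3 -m creep 'ROWS' [FORCE]. ROWS is JSON, a list of rows, each an object with "travel": the shift along the tool's x, y, z in m, a list of three; "turn": the turn about the tool's z in degrees; "grip": the gripper command: -1 is fully open, 1 is shut, values between are in proportion. A call has 1 to 10 rows; each row shifts and turns the commanded pose from where the row before left it, along the tool's axes as they then stand; what a row does not reach is not made up. A row lasts 1/12 s, in which the tool goes at most 41.7 mm and 7.16 degrees, less where a joint would pass 70% of its speed; a pose out of reach is approached as far as the arm can. A call with a gripper value outside its range is refused whole. The fingers move at their own pace and stop on an object; FORCE is the grip in N (left out, the last holds). Time passes only in rows, so rows that do not move let the fingers close. It gives the time, the measured TCP pose, the force, the opening and the grip force at its end, in the units of the state.
- arm.get_state(): the state, without advancing time (a new reading comes with each control period).
- arm.get_image(name): name is "scene" or "top" or "wrist"; returns the picture (400x640x3 uint8, red, green, blue); there is no depth.
- arm.get_calibration(name): a dict with "fx", "fy", "cx", "cy" (pixels), "R" (3x3) and "t" (3): a world point X has camera coordinates R X + t; the wrist camera has in their place "T_tool_cam" (4x4, takes a point from camera to tool coordinates, whose origin is the TCP and whose axes are the flange's). Camera axes: x right, y down, z forward; pixel columns grow to the right and rows downward; lengths in m; the calibration is good to about 2 mm. A picture is of the moment at which its call begins: read the wrist's pose just before it. get_calibration takes no time and is no camera call.
- arm.finish_job(): hands the job in; it is judged then, once.
The state is a dict: "t": time; "joint_positions": joint angles; "joint_vel": joint speeds; "joint_efforts": joint torques, N m; "eef_pos": TCP position; "tcp_rot": TCP orientation; "force": force on the tool from outside, world axes, zero at the start; "moment": the same for the moment, N m; "width": finger opening in m; "grip_force": force on a finger pad.
Only numpy, scipy, OpenCV 4.12 (cv2) and the standard library are available. Lean on these libraries where they do the work, as an engineer would, in place of code of your own. Each camera call takes 0.05 s, during which the arm holds its last target. There are 200 camera calls.

TASK

A fresh drum has just been fitted to the drill that serves as a drum sander, so give it a short test run: squeeze its trigger fully in, keep it there for about a second, then let go so that it springs all the way back out. Leave the trigger of the other drill, the one with the thin drill bit, alone.

Things in the scene. Friction and masses are not known exactly. Their poses are not given: they have to be found in the camera images.
- sander: Cordless drill with a sanding drum (cylinder, 45 across, 50 long) in its chuck, fixed on its side in a plywood cradle. Origin: on the bench, right under the middle of the hand grip. x: along the barrel to the drum; z up; the battery is at -y. Grip: rigid bar 30 deep in x (-15 to 15), z 48 to 82 mm, clear between barrel (y 32) and battery (y -53). Highest point z 98 mm; board top z 18.
- sander_trigger (a joint): Its trigger, a grey paddle ahead of the grip, z 53 to 77 mm, upright hinge at x 22, y 30 mm (sander frame). 0 rad: out, 0.30: in, at the stop. Front face at y 0: x 31 mm out, 22 in; pinch it to -x against the grip there, from above. 3 N to start, 10 N to the stop; springs back by itself. Fingers centred on x 0 push it home before the rear one meets the grip; past x 4 the grip stops them.
- driver: Bystander: the same drill, cradle, frame and sizes, but with a thin drill bit (8 mm across, standing 75 mm out of the chuck) instead of the drum. Not to be operated. Either drill may be the left one. On both the barrel is 56 mm across, its axis at y 60, z 65 mm, from x -85 to 65, with chuck and drum or bit on to x 176 at most; the battery spans x -41 to 57, y -53 to -105, z 32 to 98 mm.
- driver_trigger (a joint): Trigger of the bystander drill, built like the other: 0 rad = out, 0.30 rad = in. To be left alone.

How it is judged:
On the way:
1. the drum sander's trigger is squeezed in and kept in for 0.7 s (value of joint sander_trigger above 0.23 rad), for 0.7 s.
At the end, for the whole second after the job is handed in: After having been in beyond 0.23 rad for 0.7 s, the drum sander's trigger is back out (below 0.04 rad), and the other drill's trigger is out too (below 0.04 rad) (value of joint each of sander_trigger, driver_trigger below 0.04 rad); the robot touches nothing.
It fails at once if the trigger of the drill with the thin bit is pulled (beyond 0.06 rad) (value of joint driver_trigger above 0.06 rad).
It also fails if it takes over 29 s, if anything falls off the work surface, if the arm or the gripper's body presses on something with over 40 N, if the wrist force passes 120 N, or if a joint passes its speed limit or range.

## Working session

There is one attempt and no reset: what is moved stays moved. The work goes in short steps, Python scripts to look and compute and a shell command to move; the robot and the scene stay as the last step left them, time stands still between calls to the robot, and variables do not carry over. Pictures are saved under pics/ and viewed, at most 10 in all, crops included, and the job is handed in when it is done.

```bash
mkdir -p pics; python3 - <<'E'
from bench import arm
import cv2
for n in ("top","scene"):
    cv2.imwrite(f"pics/{n}0.png",arm.get_image(n)[:,:,::-1])
s=arm.get_state();print(s,arm.grip_point_offset)
print(arm.get_calibration("top"),arm.get_calibration("wrist"))
E
```

```text
{'t': 0.1, 'joint_positions': array([-1.32228518e+00,  5.27991136e-02,  1.40163069e+00,  3.49560427e-06,
        1.68858777e+00, -7.03017775e-02]), 'joint_vel': array([ 0.00083783, -0.00235314, -0.00257829, -0.00039594, -0.00103233,
       -0.00022754]), 'joint_efforts': array([ 1.82568012e-03, -3.82583606e+01, -3.60984564e+01, -4.98132522e-05,
        4.83723343e-03, -7.72728271e-06]), 'eef_pos': array([ 0.16451179, -0.4982778 ,  0.2305396 ]), 'tcp_rot': array([-7.09787552e-04,  9.87321388e-01,  1.58732384e-01, -6.16705616e-05]), 'force': array([-0.82008493,  0.29744718,  0.91192806]), 'moment': array([-0.00652887, -0.02656658, -0.01723744]), 'grip_force': 0.0, 'width': 0.08553192291042111} 0.0187
{'fx': 481.4325035722727, 'fy': 481.4325035722727, 'cx': 323.63914356008956, 'cy': 205.46299428082466, 'R': array([[-0.009479  , -0.99990687,  0.00981825],
       [-0.9900675 ,  0.00800747, -0.1403646 ],
       [ 0.14027291, -0.01105125, -0.9900512 ]]), 't': array([0.00447201, 0.53816154, 0.99565421])} {'fx': 358.4902025436133, 'fy': 358.4902025436133, 'cx': 319.87977971743294, 'cy': 195.42011299372, 'T_tool_cam': array([[-1.62824394e-03, -9.49089936e-01, -3.15001019e-01,
         8.23902427e-02],
       [ 9.99998537e-01, -1.38016595e-03, -1.01059974e-03,
         2.30397697e-04],
       [ 5.24396358e-04, -3.15002204e-01,  9.49090795e-01,
        -1.42580698e-01],
       [ 0.00000000e+00,  0.00000000e+00,  0.00000000e+00,
         1.00000000e+00]])}
```

View pics/top0.png

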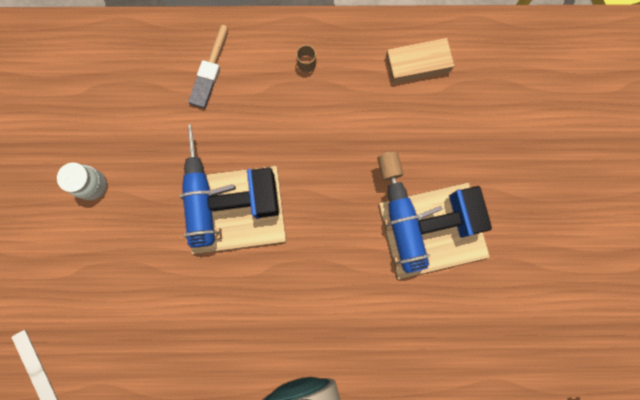

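The sander is the right-hand drill: drum at about (390,165), grip at about (440,222), trigger at about (430,212). The driver with the thin bit is on the left. I'll enlarge the sander.

```bash
python3 - <<'E'
import cv2
i=cv2.imread("pics/top0.png")[140:290,365:505]
cv2.imwrite("pics/c1.png",cv2.resize(i,None,fx=4,fy=4,interpolation=cv2.INTER_CUBIC))
E
```

```text
(no output)
```

View pics/c1.png

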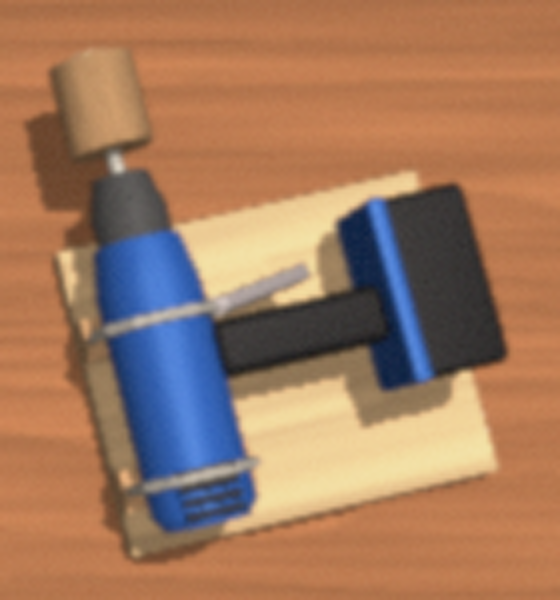

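```bash
cat > h.py <<'E'
import numpy as np
from scipy.optimize import least_squares
from scipy.spatial.transform import Rotation as Ro
def fit(P,px,c,R,t,p0=(0.4,-.2,0)):
    P=np.array(P)/1000;px=np.array(px)
    def proj(p):
        co,s=np.cos(p[2]),np.sin(p[2])
        W=np.c_[p[0]+co*P[:,0]-s*P[:,1],p[1]+s*P[:,0]+co*P[:,1],P[:,2]]
        C=W@R.T+t
        return C[:,:2]/C[:,2:]*[c["fx"],c["fy"]]+[c["cx"],c["cy"]]
    r=least_squares(lambda p:(proj(p)-px).ravel(),p0,loss="soft_l1")
    return r.x,proj(r.x)-px
def goal(p,s,off=(0,0)):
    """shift in tool axes and turn so that tool y lies along sander x, at sander (off)"""
    M=Ro.from_quat(np.roll(s["tcp_rot"],-1)).as_matrix()
    co,sn=np.cos(p[2]),np.sin(p[2])
    g=np.array(p[:2])+np.array([[co,-sn],[sn,co]])@off
    d=np.r_[g,s["eef_pos"][2]]-s["eef_pos"]
    a=M.T@[co,sn,0]
    turn=np.degrees(np.arctan2(-a[0],a[1]))
    turn=(turn+90)%180-90
    print("goal",g,"tool shift mm",M.T@d*1000,"turn",turn)
E
python3 - <<'E'
from h import *
from bench import arm
c=arm.get_calibration("top")
print("cam",-c["R"].T@c["t"])
P=[(15,32,82),(15,-53,82),(-15,32,82),(-15,-53,82),(57,-105,98),(-41,-105,98),(-41,-53,98),(57,-53,98)]
px=np.array([(220,322),(380,290),(226,372),(386,338),(460,187),(505,355),(432,378),(385,203)])/4+[365,140]
p,r=fit(P,px,c,c["R"],c["t"]);print(p,r.round(1))
goal(p,arm.get_state())
E
```

```text
cam [0.39319532 0.01116551 1.06124357]
[ 0.49284413 -0.22984397  0.20917762] [[-0.8 -0.8]
 [-0.8 -1.7]
 [ 1.3  1. ]
 [ 1.5  0.5]
 [ 0.8 -2.3]
 [ 2.3  2.5]
 [-4.4  2.3]
 [-5.  -0.9]]
goal [ 0.49284413 -0.22984397] tool shift mm [ 3.95924887e+02 -1.51994276e+02  2.57007786e-01] turn -83.71833826225489
```

The sander origin is near (0.493,-0.230) with a yaw of 12°. I'll travel above it first, then turn.

```bash
python3 -m creep '[{"travel":[0.035,-0.0135,0],"turn":0,"grip":-1},{"travel":[0.035,-0.0135,0],"turn":0,"grip":-1},{"travel":[0.035,-0.0135,0],"turn":0,"grip":-1},{"travel":[0.035,-0.0135,0],"turn":0,"grip":-1},{"travel":[0.035,-0.0135,0],"turn":0,"grip":-1},{"travel":[0.035,-0.0135,0],"turn":0,"grip":-1},{"travel":[0.035,-0.0135,0],"turn":0,"grip":-1},{"travel":[0.035,-0.0135,0],"turn":0,"grip":-1},{"travel":[0.035,-0.0135,0],"turn":0,"grip":-1},{"travel":[0.035,-0.0135,0],"turn":0,"grip":-1}]' 30
python3 -m creep '[{"travel":[0,0,0],"turn":-7,"grip":-1},{"travel":[0,0,0],"turn":-7,"grip":-1},{"travel":[0,0,0],"turn":-7,"grip":-1},{"travel":[0,0,0],"turn":-7,"grip":-1},{"travel":[0,0,0],"turn":-7,"grip":-1},{"travel":[0,0,0],"turn":-7,"grip":-1},{"travel":[0,0,0],"turn":-7,"grip":-1},{"travel":[0,0,0],"turn":-7,"grip":-1},{"travel":[0,0,0],"turn":-7,"grip":-1},{"travel":[0,0,0],"turn":-7,"grip":-1}]'
python3 - <<'E'
from h import *
from bench import arm
goal([ 0.49284413,-0.22984397,0.20917762],arm.get_state())
E
```

```text
t: 0.93
eef_pos: [0.4557, -0.2591, 0.231]
tcp_rot: [-0.0, 0.987, 0.159, -0.0]
force: [1.0, 0.1, -0.7]
width: 0.0853
grip_force: 0.0
t: 1.77
eef_pos: [0.4545, -0.2606, 0.2308]
tcp_rot: [-0.0, 0.716, 0.698, -0.0]
force: [-0.2, 0.2, 0.4]
width: 0.0854
grip_force: 0.0
goal [ 0.49284413 -0.22984397] tool shift mm [ 3.16353851e+01  3.76251667e+01 -1.81233534e-02] turn -13.374142766657044
```

```bash
python3 -m creep '[{"travel":[0.016,0.019,0],"turn":0,"grip":-1},{"travel":[0.016,0.019,0],"turn":0,"grip":-1},{"travel":[0,0,0],"turn":-6.7,"grip":-1},{"travel":[0,0,0],"turn":-6.7,"grip":-1},{"travel":[0,0,0],"turn":0,"grip":-1},{"travel":[0,0,0],"turn":0,"grip":-1}]'
python3 - <<'E'
from h import *
from bench import arm
import cv2,pickle
s=arm.get_state();i=arm.get_image("wrist")
pickle.dump(s,open("s1.pkl","wb"))
cv2.imwrite("pics/w1.png",i[:,:,::-1])
goal([ 0.49284413,-0.22984397,0.20917762],s)
E
```

```text
t: 2.27
eef_pos: [0.4934, -0.2298, 0.2309]
tcp_rot: [-0.0, 0.633, 0.774, -0.0]
force: [-0.6, -0.1, -1.2]
width: 0.0854
grip_force: 0.0
goal [ 0.49284413 -0.22984397] tool shift mm [ 2.80874853e-02 -6.05536496e-01  3.99297120e-04] turn -0.5135038168410233
```

View pics/w1.png

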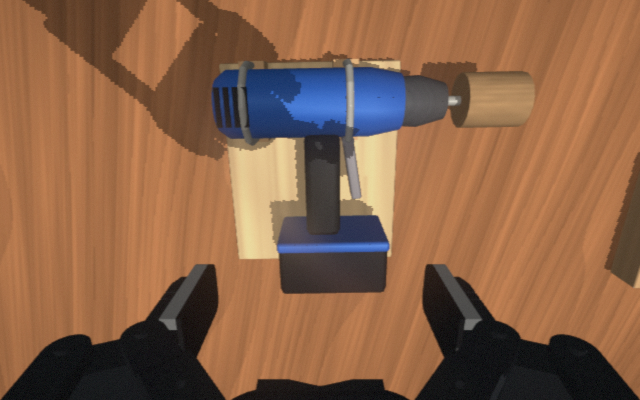

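The wrist view shows the drum at (490,98), the trigger from (350,140) to (356,197), the grip spanning x 305–340 and y 137–233, and the battery bottom corners at (283,292) and (386,292). I'll refine the pose from these.

```bash
python3 - <<'E'
from h import *
from bench import arm
import pickle
s=pickle.load(open("s1.pkl","rb"));c=arm.get_calibration("wrist")
T=np.eye(4);T[:3,:3]=Ro.from_quat(np.roll(s["tcp_rot"],-1)).as_matrix();T[:3,3]=s["eef_pos"]
I=np.linalg.inv(T@c["T_tool_cam"])
P=[(15,32,82),(15,-53,82),(-15,32,82),(-15,-53,82),(57,-105,98),(-41,-105,98),(57,-53,98),(-41,-53,98)]
px=[(339,137),(340,233),(305,137),(307,233),(386,292),(283,292),(388,248),(278,248)]
p,r=fit(P,px,c,I[:3,:3],I[:3,3],(.49,-.23,.2));print(p,r.round(1))
p2,r=fit(P[:4],px[:4],c,I[:3,:3],I[:3,3],(.49,-.23,.2));print(p2,r.round(1))
goal(p,arm.get_state());goal(p2,arm.get_state())
E
```

```text
[ 0.49666831 -0.22690629  0.21066971] [[ 1.9  0.1]
 [ 0.3 -0.1]
 [-1.   0.5]
 [-0.5  0.2]
 [ 2.1  1.3]
 [-4.9  2.4]
 [ 3.1 -7.8]
 [-2.9 -6.6]]
[ 0.49658037 -0.22677619  0.21167663] [[ 1.8 -0.1]
 [ 0.3 -0.3]
 [-1.1  0.3]
 [-0.5  0.1]]
goal [ 0.49666831 -0.22690629] tool shift mm [ 2.25902332e+00  3.79934681e+00 -1.20006551e-03] turn -0.6238432076549572
goal [ 0.49658037 -0.22677619] tool shift mm [ 2.40399192e+00  3.73898028e+00 -1.13170332e-03] turn -0.6815351773127674
```

```bash
python3 -m creep '[{"travel":[0.0023,0.0038,0],"turn":-0.6,"grip":-1},{"travel":[0,0,0.03],"turn":0,"grip":-1},{"travel":[0,0,0.03],"turn":0,"grip":-1},{"travel":[0,0,0.03],"turn":0,"grip":-1},{"travel":[0,0,0.03],"turn":0,"grip":-1},{"travel":[0,0,0],"turn":0,"grip":-1},{"travel":[0,0,0],"turn":0,"grip":-1},{"travel":[0,0,0],"turn":0,"grip":-1}]'
python3 - <<'E'
from h import *
from bench import arm
import cv2,pickle
s=arm.get_state();i=arm.get_image("wrist")
pickle.dump(s,open("s2.pkl","wb"))
cv2.imwrite("pics/w2.png",i[:,:,::-1])
goal([.49662,-.22685,.2112],s)
E
```

```text
t: 2.98
eef_pos: [0.4978, -0.2273, 0.1135]
tcp_rot: [0.001, 0.628, 0.778, 0.0]
force: [-0.3, -0.6, 0.9]
width: 0.0854
grip_force: 0.0
goal [ 0.49662 -0.22685] tool shift mm [ 0.65742263 -1.02210742 -0.00344173] turn 0.12358558123924013
```

View pics/w2.png

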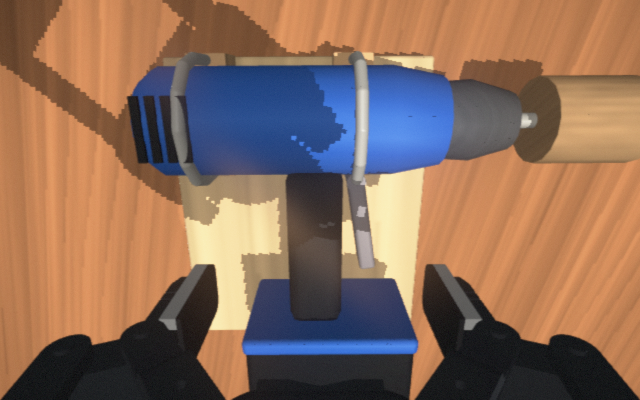

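The close view shows the grip top at corners (288,175), (342,175), (340,318) and (290,318). The trigger tip is at (366,265), between the open fingers.

```bash
python3 - <<'E'
from h import *
from bench import arm
import pickle
s=pickle.load(open("s2.pkl","rb"));c=arm.get_calibration("wrist")
T=np.eye(4);T[:3,:3]=Ro.from_quat(np.roll(s["tcp_rot"],-1)).as_matrix();T[:3,3]=s["eef_pos"]
I=np.linalg.inv(T@c["T_tool_cam"])
P=[(15,32,82),(15,-53,82),(-15,32,82),(-15,-53,82)]
px=[(342,175),(340,318),(288,175),(290,318)]
p,r=fit(P,px,c,I[:3,:3],I[:3,3],(.49,-.23,.2));print(p,r.round(1))
s=arm.get_state();print(s["eef_pos"]);goal(p,s)
E
```

```text
[ 0.4960386  -0.22576135  0.20905954] [[ 2.6  0.4]
 [ 1.  -0.4]
 [-3.1  0.3]
 [-1.  -0.4]]
[ 0.49806202 -0.22747246  0.11410537]
goal [ 0.4960386  -0.22576135] tool shift mm [ 2.10101136 -1.61485941 -0.01111185] turn 0.25565007602924084
```

```bash
python3 -m creep '[{"travel":[0.0015,-0.0013,0.02],"turn":0,"grip":-1},{"travel":[0,0,0.02],"turn":0,"grip":-1},{"travel":[0,0,0.02],"turn":0,"grip":-1},{"travel":[0,0,0.012],"turn":0,"grip":-1},{"travel":[0,0,0],"turn":0,"grip":-1},{"travel":[0,0,0],"turn":0,"grip":-1},{"travel":[0,0,0],"turn":0,"grip":-1}]' 30
python3 - <<'E'
from h import *
from bench import arm
s=arm.get_state();print(s["eef_pos"]);goal([.4962,-.2261,.21],s)
E
```

```text
t: 3.62
eef_pos: [0.4964, -0.2262, 0.0414]
tcp_rot: [0.002, 0.628, 0.779, 0.0]
force: [-0.1, 0.3, -0.1]
width: 0.0852
grip_force: 0.0
[ 0.49636426 -0.22624089  0.04136062]
goal [ 0.4962 -0.2261] tool shift mm [ 0.17255141 -0.13059785 -0.00068668] turn 0.22652071952175845
```

Centred. Now I'll squeeze.

```bash
python3 -m creep '[{"travel":[0,0,0],"turn":0,"grip":1},{"travel":[0,0,0],"turn":0,"grip":1},{"travel":[0,0,0],"turn":0,"grip":1},{"travel":[0,0,0],"turn":0,"grip":1},{"travel":[0,0,0],"turn":0,"grip":1},{"travel":[0,0,0],"turn":0,"grip":1},{"travel":[0,0,0],"turn":0,"grip":1},{"travel":[0,0,0],"turn":0,"grip":1},{"travel":[0,0,0],"turn":0,"grip":1},{"travel":[0,0,0],"turn":0,"grip":1}]' 30
python3 - <<'E'
from bench import arm
import cv2
i=arm.get_image("wrist");cv2.imwrite("pics/w3.png",i[:,:,::-1])
s=arm.get_state();print(s["eef_pos"],s["force"],s["width"],s["grip_force"])
E
```

```text
t: 4.45
eef_pos: [0.4988, -0.2261, 0.0421]
tcp_rot: [0.004, 0.627, 0.779, 0.002]
force: [12.5, 1.4, 4.7]
width: 0.0376
grip_force: 32.4
[ 0.49882992 -0.22609964  0.04215299] [11.36072632  1.46213953  4.09335272] 0.037403269305753085 32.35670227557421
```

View pics/w3.png

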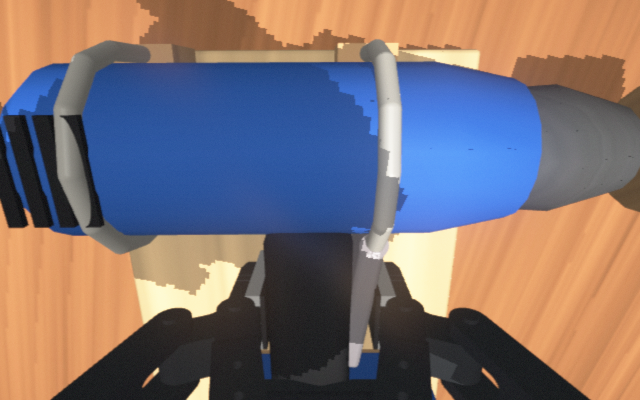

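The paddle is pressed against the grip: its tip is at (356,362), leaning inward. The 37.4 mm opening matches the fully-in geometry of 37 mm. I'll hold it, then release.

```bash
python3 -m creep '[{"travel":[0,0,0],"turn":0,"grip":1},{"travel":[0,0,0],"turn":0,"grip":1},{"travel":[0,0,0],"turn":0,"grip":1},{"travel":[0,0,0],"turn":0,"grip":1},{"travel":[0,0,0],"turn":0,"grip":1},{"travel":[0,0,0],"turn":0,"grip":1},{"travel":[0,0,0],"turn":0,"grip":1},{"travel":[0,0,0],"turn":0,"grip":1},{"travel":[0,0,0],"turn":0,"grip":1},{"travel":[0,0,0],"turn":0,"grip":1}]'
python3 -m creep '[{"travel":[0,0,0],"turn":0,"grip":-1},{"travel":[0,0,0],"turn":0,"grip":-1},{"travel":[0,0,0],"turn":0,"grip":-1},{"travel":[0,0,0],"turn":0,"grip":-1},{"travel":[0,0,0],"turn":0,"grip":-1},{"travel":[0,0,0],"turn":0,"grip":-1},{"travel":[0,0,0],"turn":0,"grip":-1},{"travel":[0,0,0],"turn":0,"grip":-1},{"travel":[0,0,0],"turn":0,"grip":-1},{"travel":[0,0,0],"turn":0,"grip":-1}]'
```

```text
t: 5.33
eef_pos: [0.4988, -0.2261, 0.0422]
tcp_rot: [0.004, 0.627, 0.779, 0.002]
force: [12.0, 0.4, 4.1]
width: 0.0379
grip_force: 32.4
t: 6.17
eef_pos: [0.4952, -0.2257, 0.0393]
tcp_rot: [0.0, 0.628, 0.779, -0.0]
force: [0.6, -0.3, 1.0]
width: 0.0854
grip_force: 0.0
```

```bash
python3 -m creep '[{"travel":[0,0,-0.025],"turn":0,"grip":-1},{"travel":[0,0,-0.025],"turn":0,"grip":-1},{"travel":[0,0,-0.03],"turn":0,"grip":-1},{"travel":[0,0,-0.03],"turn":0,"grip":-1},{"travel":[0,0,-0.03],"turn":0,"grip":-1},{"travel":[0,0,0],"turn":0,"grip":-1},{"travel":[0,0,0],"turn":0,"grip":-1},{"travel":[0,0,0],"turn":0,"grip":-1}]'
python3 - <<'E'
from bench import arm
import cv2
cv2.imwrite("pics/w4.png",arm.get_image("wrist")[:,:,::-1])
E
```

```text
t: 6.83
eef_pos: [0.495, -0.2255, 0.1785]
tcp_rot: [-0.0, 0.628, 0.779, -0.0]
force: [0.2, 0.1, -0.3]
width: 0.0854
grip_force: 0.0
```

View pics/w4.png

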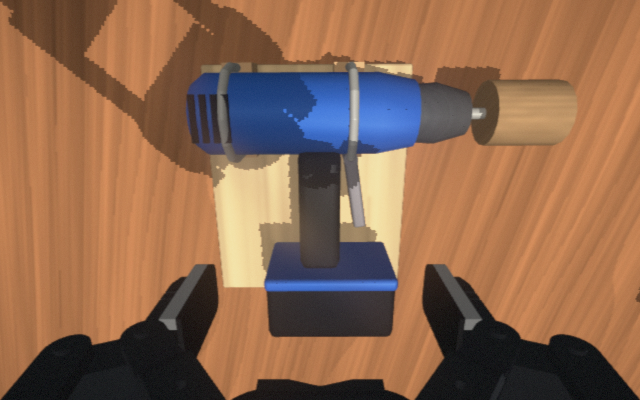

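The trigger has sprung back out, with its tip at (359,225) slanting away from the grip, and the gripper is clear.

```bash
python3 -c "
from bench import arm
print(arm.finish_job())"
```

```text
the job is handed in; nothing more can be done
None
```

I squeezed the drum sander's trigger fully in, held it for more than 0.8 s and let go; it sprang back out, the arm never went near the other drill, and the job is handed in (no verdict came back).

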